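Hold the tub lid over the open tub as a dust shield

ROBOT

A 7-joint arm with a two-finger parallel gripper is mounted at the origin on a cart in front of the work surface, level with it; the furniture and walls round the work are solid. World frame = base frame: x ahead of the robot, y to its left, z up, the work surface at z = 0. Lengths are in m, angles in rad, forces in N, time in s.
With the tool pointing down it reaches from about 0.4 to 0.85 m from the base axis. Payload 4.5 kg.
Tool frame: the origin (TCP) lies at the very end of the fingers, on their centre line; the grasp point (between the pads) lies 19 mm behind it (tcp_to_grasp is the z of the grasp point in the tool frame, in m); z points along the fingers, y is the line along which they close (so a half turn about z gives the same grasp; the last joint's range is limited). The gripper opens to 88 mm and grips with 3 to 60 N. Pads are 18 mm wide; open, the fingers measure 123 mm over their backs; the gripper's body (75 mm by 187 mm) begins 45 mm behind the grasp point.
Start: joints at [-1.251, 0.689, -0.195, 1.565, 0.157, 0.902, -0.215], TCP at [0.176, 0.6, 0.239] pointing down, gripper open.
Joint ranges: [-3.01, 3.01], [-0.46, 2.08], [-1.47, 1.51], [0.13, 2.56], [-1, 4.14], [0.04, 2.09], [-2.66, 2.66]. Speed limits (rad/s): [2.57, 2.57, 3.14, 3.14, 3.14, 3.14, 3.14].

INTERFACE

Orientations are given as a unit quaternion [x, y, z, w].
In Python, from plant import * gives the robot as it stands. The module is installed in compiled form; this text tells all that it offers.
- The arm moves only by the shell command python3 -m jog 'ROWS' [OPENING] [FORCE]. ROWS is JSON, a list that holds one entry, the list of rows, each a list of 6 numbers: the shift along the tool's x, y, z in m, then the turn, a rotation vector about the tool's x, y, z in rad. In form: [[[dx, dy, dz, ax, ay, az], ...]]. A call has 1 to 12 rows; each row shifts and turns the commanded pose from where the row before left it, along the tool's axes as they then stand; what a row does not reach is not made up. A row lasts 1/8 s, in which the tool goes at most 62.5 mm and 10.7 degrees, less where a joint would pass 70% of its speed; a pose out of reach is approached as far as the arm can. A call with a gripper value outside its range is refused whole. OPENING is the finger opening in m, from 0 to 0.0881, set as the call begins (- or left out, the last holds). The fingers move at their own pace and stop on an object; FORCE is the grip in N (left out, the last holds). Time passes only in rows, so rows that do not move let the fingers close. It gives the time, the measured TCP pose, the force, the opening and the grip force at its end, in the units of the state.
- get_state(): the state, without advancing time (a new reading comes with each control period).
- snapshot(name): name is "scene" or "top" or "wrist"; returns a dict with "frame" (384x512x3 uint8, red, green, blue), "mtx" (3x3 intrinsics, pixels), "xyz" and "orientation" of the camera in the world; the wrist camera has in their place "mount" (4x4, takes a point from camera to tool coordinates, whose origin is the TCP and whose axes are the flange's). Camera axes: x right, y down, z forward; pixel columns grow to the right and rows downward; lengths in m; the calibration is good to about 2 mm. A picture is of the moment at which its call begins: read the wrist's pose just before it. There is no depth.
- finish_job(): hands the job in; it is judged then, once.
The state is a dict: "clock": time; "q": joint angles; "qd": joint speeds; "joint_torque": joint torques, N m; "tool_pos": TCP position; "eef_rot": TCP orientation; "contact_force": force on the tool from outside, world axes, zero at the start; "moment": the same for the moment, N m; "opening": opening from 0.0 (shut) to 1.0 (fully open); "finger_force": force on a finger pad.
Only numpy, scipy, OpenCV 4.12 (cv2) and the standard library are available. Lean on these libraries where they do the work, as an engineer would, in place of code of your own. Each camera call takes 0.05 s, during which the arm holds its last target. There are 200 camera calls.

TASK

Two small grey tubs stand either side of a row of things (bottle, tin, meter); one is closed by a loose lid, the other is open with a freshly cleaned circuit board airing in it. Take the lid by its upright tab, tip that edge up by some 15 degrees while the opposite edge still rests on the rim, then lift the lid off and carry it over the row without disturbing anything. Finish still holding the lid still, level and squared up right over the open tub, its underside about a finger's breadth (15 mm) above the rim and touching nothing but the gripper, so that the board can air without catching dust; do not put the lid down or let go.

Things in the scene. Friction and masses are not known exactly. Their poses are not given: they have to be found in the camera images.
- lid_tab (a point): Middle of the upright pull tab on the loose lid, to be gripped from above. The tab is a plate 8 mm thick (lid x), 34 mm long (lid y), rising 31 mm above the lid's top face; this point is 16 mm above the top face. It stands 46 mm from the lid's centre, near one short edge (lid -x), which at the start is the edge toward the robot. Axes = lid axes: x from the tab toward the opposite (back) edge, y along the tab, z up out of the lid.
- lid_under (a point): Centre of the lid's lowest face (the plug that drops into the tub). The grey plastic lid is a flat plate 124 x 94 x 4 mm (x, y, z) with a plug 107 x 77 mm reaching 5 mm below the plate, 90 g or so, lying loose on the closed tub with its plate on the rim. Same axes as lid_tab; lid_tab is at (-46, 0, +25) mm from here, the top face at +9 mm, the plate's underside at +5 mm.
- lid_back (a point): Middle of the lower back edge of the lid's plate (short edge opposite the tab), at (+62, 0, +5) mm from lid_under. The lid tips about this edge, which lies on the rim and overhangs it by 2 mm.
- closed_tub_rim (a point): Centre of the rim plane of the tub that starts closed: grey plastic tub 120 x 90 mm outside (x, y), 60 mm high, 3 mm walls, rim 60 mm above the desk, does not move. x along its long side, z up.
- open_tub_rim (a point): Centre of the rim plane of the open tub: same shape and size as the other (120 x 90 x 60 mm, 3 mm walls, inner floor 22 mm above the desk), does not move. x along its long side, pointing away from the robot; z up. The lid fits it either way round.
- board: Small blue circuit board 30 x 45 x 10 mm lying loose on the floor of the open tub; origin at the centre of its underside. Leave alone.
- spool: Reel of solder, diameter 52 mm, 35 mm high, standing on the desk beyond the right tub; origin at the centre of its underside. Leave alone.
- bottle: White bottle with a blue cap, diameter 52 mm, 132 mm high, at the robot's end of the row between the tubs, the tallest thing there; origin at the centre of its underside. Leave alone.
- tin: Green tin, diameter 64 mm, 93 mm high, in the middle of the row between the tubs; origin at the centre of its underside, its axes as the world's at the start. Leave alone.
- meter: Black multimeter standing upright, 46 x 62 x 125 mm, at the far end of the row; origin at the centre of its underside. Leave alone.
- driver: Yellow screwdriver 180 mm long lying crosswise on the desk beyond the left tub; leave alone.
- lid: The lid as a whole; origin at the centre of its plate's underside, 5 mm above lid_under, same axes.
- open_tub: The open tub as a whole; origin at the centre of its underside, 60 mm below open_tub_rim, same axes.

How it is judged:
On the way, in this order (a step that is already met when the one before it is completed fails the run):
1. the lid is tipped up by at least 10 degrees while its back edge is still on the rim of its own tub (angle between lid_under's own z axis and vertical above 0.175 rad and z of lid_back in the frame of closed_tub_rim below 0.012 m and x of lid_back in the frame of closed_tub_rim between 0.045 and 0.08 m), for 0.1 s.
2. the lid is carried over the row, above the tin's height (y of lid_under in the frame of tin between -0.06 and 0.06 m and height (world z) of lid_under above 0.1 m and world x of lid_under between 0.36 and 0.7 m), for 0.05 s.
At the end, for the whole second after the job is handed in: The gripper holds the lid at rest over the open tub: centres within 12 mm horizontally, edges parallel within 8 degrees (either way round), level within 7 degrees, the lid's lowest face 4 to 28 mm above the rim, the lid touching neither tub nor board (horizontal distance between lid_under and open_tub_rim below 0.012 m and z of lid_under in the frame of open_tub_rim between 0.004 and 0.028 m and angle between the x axis of lid_under and the x axis of open_tub_rim, either way round below 0.14 rad and angle between lid_under's own z axis and vertical below 0.12 rad and linear speed of lid below 0.02 m/s and contact force between the fingers and lid above 1 N and contact force between lid and open_tub below 0.05 N and contact force between lid and board below 0.05 N); the arm keeps its last pose, push and grip.
It fails at once if the board in the open tub is shifted by more than 20 mm (distance of board from where it was at the start of the episode above 0.02 m).
It fails at once if the bottle, tin, multimeter, solder reel or screwdriver is shifted by more than 20 mm (distance of any of spool, bottle, tin, meter, driver from where it was at the start of the episode above 0.02 m).
It also fails if it takes over 48 s, if anything falls off the work surface, if the arm or the gripper's body presses on something with over 40 N, if the wrist force passes 120 N, or if a joint passes its speed limit or range.

## Working session

There is one attempt and no reset: what is moved stays moved. The work goes in short steps, Python scripts to look and compute and a shell command to move; the robot and the scene stay as the last step left them, time stands still between calls to the robot, and variables do not carry over. Pictures are saved under pics/ and viewed, at most 10 in all, crops included, and the job is handed in when it is done.

```bash
mkdir -p pics; ls
python3 - <<'E'
from plant import *
import cv2
s=get_state(); print({k:(s[k]) for k in ("clock","tool_pos","eef_rot","opening")})
for n in ("scene","top"):
    d=snapshot(n); cv2.imwrite(f"pics/{n}1.png",d["frame"][:,:,::-1]); print(n,d["mtx"],d["xyz"],d["orientation"])
E
```

```text
pics
{'clock': 0.0, 'tool_pos': array([0.17607012, 0.59901224, 0.23791065]), 'eef_rot': array([ 1.42337256e-01,  9.89817777e-01, -9.33884684e-04, -4.79588174e-05]), 'opening': 0.9994589236245646}
scene [[497.27884154   0.         251.94056596]
 [  0.         497.27884154 192.36705659]
 [  0.           0.           1.        ]] [ 0.01973679 -0.67516069  1.12246265] [ 0.89885769 -0.27520527  0.10946437 -0.32300846]
top [[431.02270967   0.         256.69363252]
 [  0.         431.02270967 191.57462878]
 [  0.           0.           1.        ]] [0.41239318 0.01630465 0.99644981] [-0.70411718  0.70802128 -0.03886928  0.03760365]
```

View pics/scene1.png

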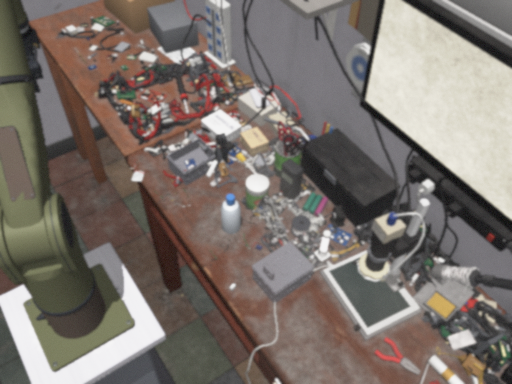

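View pics/top1.png

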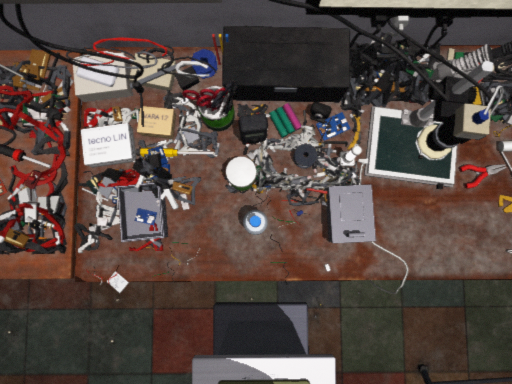

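The top view shows the closed tub on the right at about (351,214) with its tab near (354,233), and the open tub on the left at about (143,213). The row is bottle (255,221), tin (241,172) and meter (252,123). I'll enlarge both tubs to read their corners.

Run:
```python
import cv2,numpy as np
im=cv2.imread("pics/top1.png")
f=lambda x,y:cv2.resize(im[y:y+80,x:x+60],None,fx=6.6,fy=6.6,interpolation=cv2.INTER_CUBIC)
a=np.hstack([f(113,173),f(321,173)]); print(a.shape); cv2.imwrite("pics/crop1.png",a)
```

```text
(528, 792, 3)
```

View pics/crop1.png

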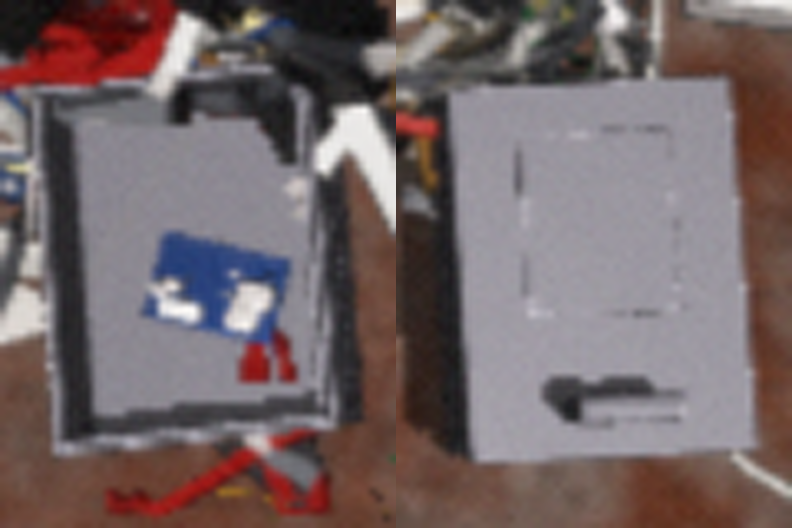

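The left crop shows the open tub's rim corners at (35,92), (307,70), (338,428) and (55,452). The right crop shows the lid's corners at (447,95), (728,78), (757,448) and (470,462), with the tab at about (633,403).

```bash
cat > h.py <<'E'
import numpy as np
from plant import *
from scipy.spatial.transform import Rotation as R
def ray(d,px,z):
    px=np.atleast_2d(px).astype(float); r=np.c_[px,np.ones(len(px))]@np.linalg.inv(d["mtx"]).T@R.from_quat(d["orientation"]).as_matrix().T
    o=np.array(d["xyz"]); return o+r*((z-o[2])/r[:,2])[:,None]
def rect(P):  # TL TR BR BL
    c=P.mean(0); x=(P[0]+P[1]-P[2]-P[3])[:2]; y=(P[0]+P[3]-P[1]-P[2])[:2]
    return c, np.linalg.norm(x)/2,np.linalg.norm(y)/2, np.degrees(np.arctan2(x[1],x[0])),np.degrees(np.arctan2(-y[0],y[1]))
E
python3 - <<'E'
from h import *
d=snapshot("top")
f=lambda c,x0:(np.array(c)+.5)/6.6-.5+np.array([x0,173])
print(rect(ray(d,f([(35,92),(307,70),(338,428),(55,452)],113),.06)))
print(rect(ray(d,f([(447-396,95),(728-396,78),(757-396,448),(470-396,462)],321),.064)))
print(ray(d,f([(582-396,395),(688-396,395)],321),.095))
print("bottle,tin,meter",ray(d,[255,221],.132),ray(d,[241,172],.093),ray(d,[252,120],.125))
s=get_state();print(R.from_quat(s["eef_rot"]).as_matrix().round(3))
E
```

```text
(array([0.47114217, 0.26730894, 0.06      ]), np.float64(0.11889566732856209), np.float64(0.0914279677350897), np.float64(5.394420824737392), np.float64(4.436690624848605))
(array([ 0.46502517, -0.1907448 ,  0.064     ]), np.float64(0.12104413899649591), np.float64(0.09343919743184056), np.float64(2.3555756037231173), np.float64(2.8081358505255256))
[[ 0.42367777 -0.17686834  0.095     ]
 [ 0.42349071 -0.21033371  0.095     ]]
bottle,tin,meter [[0.44703839 0.01821496 0.132     ]] [[0.55242451 0.04742524 0.093     ]] [[0.65620745 0.02336038 0.125     ]]
[[-0.959  0.282 -0.   ]
 [ 0.282  0.959 -0.001]
 [-0.    -0.001 -1.   ]]
```

```bash
python3 -m jog '[[[0,0,0,0,0,0.155],[0,0,0,0,0,0.155],[0,0,0,0,0,0.155],[0,0,0,0,0,0.155],[0,0,0,0,0,0.155],[0,0,0,0,0,0.155],[0,0,0,0,0,0.155],[0,0,0,0,0,0.155]]]' 0.06 20
python3 -m jog '[[[-0.037,0.034,0,0,0,0],[-0.037,0.034,0,0,0,0],[-0.037,0.034,0,0,0,0],[-0.037,0.034,0,0,0,0],[-0.037,0.034,0,0,0,0],[-0.037,0.034,0,0,0,0],[-0.037,0.034,0,0,0,0],[-0.037,0.034,0,0,0,0]]]'
python3 -m jog '[[[-0.05,0.008,0,0,0,0],[-0.05,0.008,0,0,0,0],[-0.05,0.008,0,0,0,0],[-0.05,0.008,0,0,0,0],[-0.05,0.008,0,0,0,0],[-0.05,0.008,0,0,0,0],[-0.038,-0.012,0,0,0,0],[-0.038,-0.012,0,0,0,0],[-0.038,-0.012,0,0,0,0],[-0.038,-0.012,0,0,0,0],[0,0,0,0,0,0]]]'
python3 - <<'E'
from h import *
import cv2
s=get_state();M=R.from_quat(s["eef_rot"]).as_matrix();print(s["q"],s["tool_pos"],M.round(3))
d=snapshot("wrist");cv2.imwrite("pics/w1.png",d["frame"][:,:,::-1]);print(d["mount"],d["mtx"])
E
```

```text
clock: 1.15
tool_pos: [0.1759, 0.5994, 0.2384]
eef_rot: [0.693, 0.721, -0.0, 0.0]
contact_force: [0.8, -0.6, 0.7]
opening: 0.678
finger_force: 0.0
clock: 2.15
tool_pos: [0.4621, 0.315, 0.2386]
eef_rot: [0.691, 0.723, -0.0, -0.0]
contact_force: [0.7, 0.5, -0.5]
opening: 0.681
finger_force: 0.0
clock: 3.52
tool_pos: [0.4802, -0.139, 0.2386]
eef_rot: [0.693, 0.721, -0.001, 0.0]
contact_force: [0.5, -0.1, 0.1]
opening: 0.679
finger_force: 0.0
[ 0.16118242  0.52673768  0.04196639  1.94340789 -0.03094474  0.67265348
  0.26012139] [ 0.48021034 -0.13895074  0.23863425] [[-0.038  0.999 -0.001]
 [ 0.999  0.038 -0.002]
 [-0.002 -0.001 -1.   ]]
[[ 2.90800191e-04 -9.54893552e-01 -2.96948177e-01  7.62819987e-02]
 [ 9.99999725e-01  4.80275717e-04 -5.65122428e-04  3.01744637e-04]
 [ 6.82248761e-04 -2.96947931e-01  9.54893429e-01 -1.46324876e-01]
 [ 0.00000000e+00  0.00000000e+00  0.00000000e+00  1.00000000e+00]] [[300.70566876   0.         259.55056401]
 [  0.         300.70566876 190.76940311]
 [  0.           0.           1.        ]]
```

View pics/w1.png

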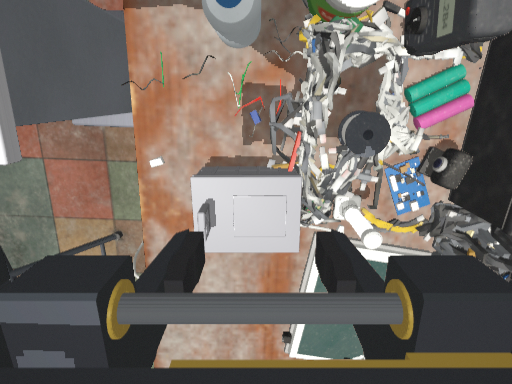

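The wrist view shows the lid with corners near (192,178), (301,175), (300,252) and (196,251). The tab is at the left, about (203,220), and the lid looks square to the image.

```bash
cat >> h.py <<'E'
def wrist(s,d):
    T=np.eye(4);T[:3,:3]=R.from_quat(s["eef_rot"]).as_matrix();T[:3,3]=s["tool_pos"];T=T@d["mount"]
    return dict(mtx=d["mtx"],xyz=T[:3,3],orientation=R.from_matrix(T[:3,:3]).as_quat())
E
python3 - <<'E'
from h import *
import cv2
s=get_state();d=snapshot("wrist");w=wrist(s,d)
g=cv2.cvtColor(d["frame"],cv2.COLOR_RGB2GRAY)
c=cv2.cornerSubPix(g,np.float32([(192,178),(301,175),(300,252),(196,251)]).reshape(-1,1,2),(4,4),(-1,-1),(3,30,.01)).reshape(-1,2)
P=ray(w,c,.064);print(c,P)
print(rect(P[[1,2,3,0]]))
cr=d["frame"][160:270,170:320,::-1];cv2.imwrite("pics/w2.png",cv2.resize(cr,None,fx=5,fy=5,interpolation=cv2.INTER_CUBIC))
E
```

```text
[[189.7163  178.72426]
 [300.01666 178.44542]
 [297.56598 253.461  ]
 [194.79323 254.22784]] [[ 0.4044755  -0.14933272  0.064     ]
 [ 0.52611556 -0.14385103  0.064     ]
 [ 0.53079611 -0.23643238  0.064     ]
 [ 0.40804259 -0.24270786  0.064     ]]
(array([ 0.46735744, -0.193081  ,  0.064     ]), np.float64(0.12233810789571156), np.float64(0.0930696512024131), np.float64(2.7542360057329125), np.float64(2.5395484405750026))
```

View pics/w2.png

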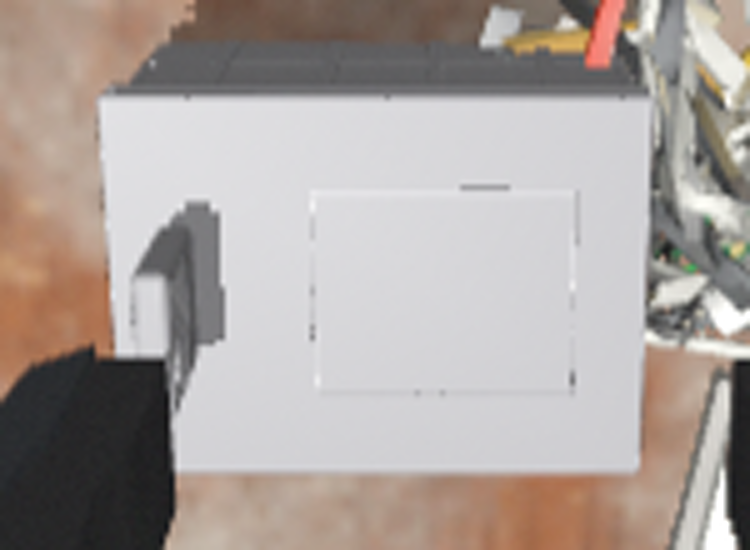

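```bash
python3 -m jog '[[[-0.0265,-0.031,0,0,0,0],[-0.0265,-0.031,0,0,0,-0.007],[0,0,0.03,0,0,0],[0,0,0.04,0,0,0],[0,0,0.04,0,0,0],[0,0,0.03,0,0,0],[0,0,0.015,0,0,0],[0,0,0,0,0,0],[0,0,0,0,0,0]]]'
python3 - <<'E'
from h import *
import cv2
s=get_state();M=R.from_quat(s["eef_rot"]).as_matrix();print(s["tool_pos"],M.round(3))
d=snapshot("wrist");cv2.imwrite("pics/w3.png",d["frame"][:,:,::-1])
E
```

```text
clock: 4.75
tool_pos: [0.4228, -0.1903, 0.0842]
eef_rot: [0.688, 0.726, 0.0, 0.0]
contact_force: [0.3, -0.6, 0.1]
opening: 0.685
finger_force: 0.0
[ 0.42282527 -0.19031635  0.08415915] [[-0.054  0.999  0.001]
 [ 0.999  0.054  0.   ]
 [ 0.     0.001 -1.   ]]
```

View pics/w3.png

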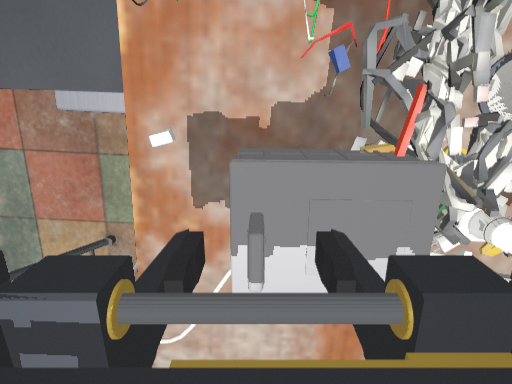

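The tab sits between the fingers at columns 249–264, against a finger centre near 260, and is square to them. I'll centre on it, descend and grip.

```bash
python3 -m jog '[[[-0.004,-0.002,0.007,0,0,0],[0,0,0.0075,0,0,0],[0,0,0,0,0,0]]]'
python3 -m jog '[[[0,0,0,0,0,0],[0,0,0,0,0,0],[0,0,0,0,0,0],[0,0,0,0,0,0],[0,0,0,0,0,0],[0,0,0,0,0,0]]]' 0 40
```

```text
clock: 5.18
tool_pos: [0.4198, -0.1951, 0.0686]
eef_rot: [0.689, 0.725, -0.0, -0.001]
contact_force: [0.1, -0.0, 0.0]
opening: 0.68
finger_force: 0.0
clock: 5.92
tool_pos: [0.4203, -0.1952, 0.0692]
eef_rot: [0.688, 0.725, 0.0, 0.0]
contact_force: [0.3, -0.1, 0.1]
opening: 0.088
finger_force: 40.0
```

```bash
python3 -m jog '[[[0,0.0005,-0.0048,0.0436,0,0],[0,0.0005,-0.0048,0.0436,0,0],[0,0.0005,-0.0048,0.0436,0,0],[0,0.0005,-0.0048,0.0436,0,0],[0,0.0005,-0.0048,0.0436,0,0],[0,0.0005,-0.0048,0.0436,0,0],[0,0,0,0,0,0],[0,0,0,0,0,0],[0,0,0,0,0,0]]]'
python3 - <<'E'
from h import *
import cv2
s=get_state();M=R.from_quat(s["eef_rot"]).as_matrix();print(s["tool_pos"],M.round(3),np.degrees(np.arccos(-M[2,2])), s["tool_pos"]+M@[0,.108,.009])
a=snapshot("scene")["frame"][220:310,230:340,::-1];b=snapshot("wrist")["frame"][:,:,::-1]
cv2.imwrite("pics/t1.png",np.hstack([cv2.resize(a,(400,327),interpolation=3),cv2.resize(b,(400,327))]))
E
```

```text
clock: 7.05
tool_pos: [0.4256, -0.1949, 0.0973]
eef_rot: [0.683, 0.719, -0.095, -0.09]
contact_force: [-0.7, 0.1, -0.4]
opening: 0.084
finger_force: 40.0
[ 0.4255684  -0.19486461  0.09734437] [[-0.051  0.965 -0.259]
 [ 0.999  0.05  -0.013]
 [ 0.    -0.259 -0.966]] 15.019989771436734 [ 0.52741053 -0.18960533  0.06066303]
```

View pics/t1.png

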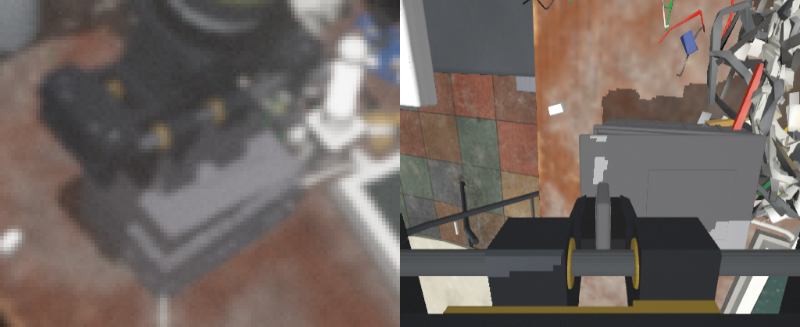

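The scene crop shows the lid's robot-side edge raised and the back edge on the rim. The wrist view shows the tab still squarely gripped, with a computed tilt of 15° and the back edge at z≈0.061. Now lift and level.

```bash
python3 -m jog '[[[0,-0.003,-0.01,0,0,0],[0,-0.005,-0.019,0,0,0],[0,-0.005,-0.019,0,0,0],[0,0,-0.015,-0.0524,0,0],[0,0,-0.015,-0.0524,0,0],[0,0,-0.015,-0.0524,0,0],[0,0,-0.015,-0.0524,0,0],[0,0,-0.01,-0.0524,0,0],[0,0,0,0,0,0],[0,0,0,0,0,0]]]'
python3 - <<'E'
from h import *
s=get_state();M=R.from_quat(s["eef_rot"]).as_matrix();print(s["tool_pos"],M.round(3))
E
```

```text
clock: 8.4
tool_pos: [0.4377, -0.1942, 0.2161]
eef_rot: [0.688, 0.725, 0.0, -0.0]
contact_force: [1.1, 0.1, -1.4]
opening: 0.086
finger_force: 40.0
[ 0.43767854 -0.19421578  0.21606098] [[-0.052  0.999 -0.   ]
 [ 0.999  0.052  0.   ]
 [ 0.    -0.    -1.   ]]
```

```bash
python3 -m jog '[[[0.02,0.001,0,0,0,0],[0.035,0.001,0,0,0,0],[0.045,0.001,0,0,0,0],[0.045,0.001,0,0,0,0],[0.045,0.001,0,0,0,0],[0.045,0.001,0,0,0,0],[0.045,0.001,0,0,0,0],[0.045,0.001,0,0,0,0],[0.045,0.001,0,0,0,-0.01],[0.04,0.001,0,0,0,-0.01],[0.03,0.001,0,0,0,-0.013],[0.017,0,0,0,0,0]]]'
python3 -m jog '[[[0,0,0,0,0,0],[0,0,0,0,0,0]]]'
python3 - <<'E'
from h import *
import cv2
s=get_state();M=R.from_quat(s["eef_rot"]).as_matrix();print(s["tool_pos"],M.round(3))
b=snapshot("wrist")["frame"][:,:,::-1];a=snapshot("top")["frame"][150:270,80:290,::-1]
cv2.imwrite("pics/c1.png",np.vstack([cv2.resize(a,(500,286),interpolation=2),cv2.resize(b[100:280],(500,176))]))
cv2.imwrite("pics/wfull.png",b)
E
```

```text
clock: 9.9
tool_pos: [0.4228, 0.2647, 0.2154]
eef_rot: [0.675, 0.737, -0.0, -0.0]
contact_force: [-0.5, 0.4, -1.0]
opening: 0.083
finger_force: 40.0
clock: 10.15
tool_pos: [0.4234, 0.2609, 0.2159]
eef_rot: [0.677, 0.736, -0.001, 0.0]
contact_force: [-0.4, 0.2, -0.4]
opening: 0.085
finger_force: 40.0
[0.42336575 0.26090498 0.21589014] [[-0.083  0.997 -0.   ]
 [ 0.997  0.083 -0.002]
 [-0.002 -0.    -1.   ]]
```

View pics/wfull.png

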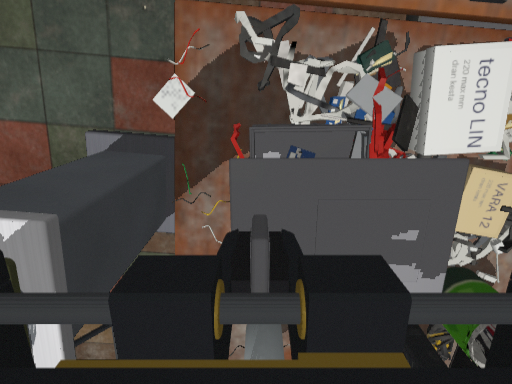

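The lid hangs level, with its far edge running from (231,159) to (466,161). The open tub's rim edge is visible beyond it, from (251,127) to about (372,124). I'll use both to check the alignment.

Run:
```python
from h import *
import cv2
s=get_state();d=snapshot("wrist");w=wrist(s,d);p=s["tool_pos"];M=R.from_quat(s["eef_rot"]).as_matrix()
print("rim edge",ray(w,[(251,127),(372,124)],.06))
P=ray(w,[(231,159),(466,161)],p[2]-.005)
print("lid edge in tool",(P-p)@M)
f=d["frame"][105:170,220:480,::-1];cv2.imwrite("pics/c2.png",cv2.resize(f,None,fx=3,fy=3,interpolation=2))
```

```text
rim edge [[0.41121161 0.30816001 0.06      ]
 [0.52974301 0.32091215 0.06      ]]
lid edge in tool [[ 0.04619461 -0.01438364  0.00495411]
 [ 0.04520678  0.10565835  0.00496874]]
```

View pics/c2.png

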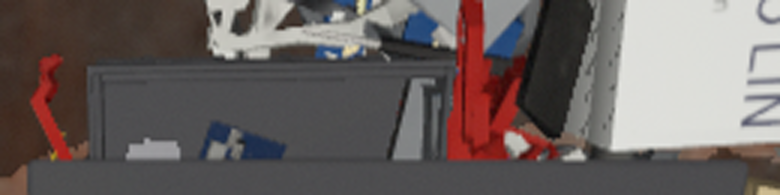

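```bash
python3 -m jog '[[[0.004,0.004,0.01,0,0,-0.01],[0,0,0.02,0,0,0],[0,0,0.025,0,0,0],[0,0,0.025,0,0,0],[0,0,0.02,0,0,0],[0,0,0.015,0,0,0],[0,0,0.01,0,0,0],[0,0,0,0,0,0],[0,0,0,0,0,0],[0,0,0,0,0,0],[0,0,0,0,0,0]]]'
python3 - <<'E'
from h import *
import cv2
s=get_state();M=R.from_quat(s["eef_rot"]).as_matrix();print(s["tool_pos"],M.round(3),s["contact_force"])
a=snapshot("top")["frame"][165:260,100:190,::-1];b=snapshot("scene")["frame"][120:190,150:230,::-1]
cv2.imwrite("pics/f.png",np.hstack([cv2.resize(a,(450,475),interpolation=2),cv2.resize(b,(343,475)[:1]+(300,),interpolation=2) if 0 else cv2.copyMakeBorder(cv2.resize(b,(343,300),interpolation=2),0,175,0,0,0)]))
E
```

```text
clock: 11.68
tool_pos: [0.4272, 0.2672, 0.0915]
eef_rot: [0.673, 0.74, 0.001, 0.0]
contact_force: [-0.0, 1.2, -1.7]
opening: 0.088
finger_force: 40.0
[0.42717159 0.26716041 0.09150657] [[-0.095  0.995  0.001]
 [ 0.995  0.095  0.001]
 [ 0.001  0.001 -1.   ]] [-0.00997847  1.19305026 -1.7188667 ]
```

View pics/f.png

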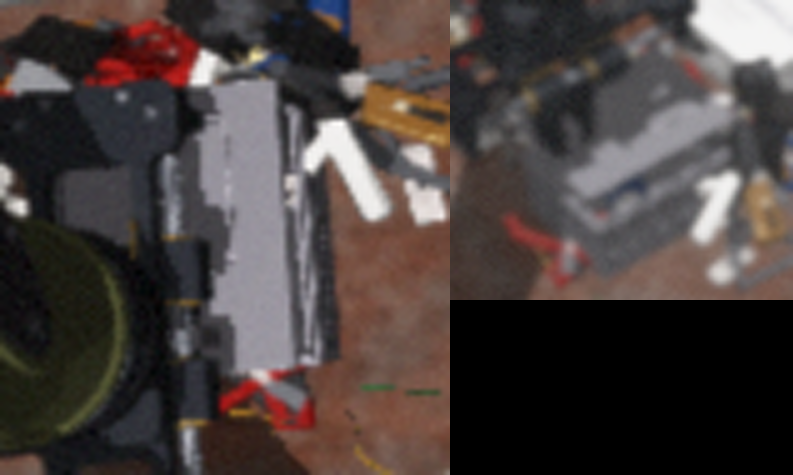

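The top view (left) shows the lid's right edge running from (275,83) to (300,365) in the crop. The scene view shows the lid level above the rim with an air gap all round. I'll compute the actual offset.

```bash
python3 - <<'E'
from h import *
d=snapshot("top")
f=lambda c:(np.array(c)+.5)/5-.5+np.array([100,165])
P=ray(d,f([(275,83),(300,365)]),.0865);x=P[0]-P[1];x=x/np.linalg.norm(x);y=np.array([-x[1],x[0],0])
print(P,"centre",P.mean(0)+.047*y,"yaw",np.degrees(np.arctan2(x[1],x[0])))
E
python3 - <<'E'
from h import *
for i in range(4):
    snapshot("top");s=get_state();M=R.from_quat(s["eef_rot"]).as_matrix();print(s["tool_pos"],s["clock"],s["tool_pos"]+M@[-.001,.0457,.014])
E
```

```text
[[0.53462718 0.23156132 0.0865    ]
 [0.41519123 0.21869001 0.0865    ]] centre [0.46987329 0.27185509 0.0865    ] yaw 6.150882966974711
[0.42700248 0.26703635 0.09120182] 11.875 [0.47260012 0.2703808  0.07723187]
[0.4269565  0.2669888  0.09114666] 11.925 [0.47255213 0.27033286 0.07717006]
[0.42693039 0.26698515 0.0910984 ] 11.975 [0.47252493 0.27032919 0.07711823]
[0.42693178 0.26698753 0.0910886 ] 12.025 [0.4725264  0.27033099 0.07710854]
```

```bash
python3 -m jog '[[[-0.002,0,0.0015,0,0,0],[0,0,0,0,0,0],[0,0,0,0,0,0],[0,0,0,0,0,0],[0,0,0,0,0,0],[0,0,0,0,0,0],[0,0,0,0,0,0],[0,0,0,0,0,0]]]' && python3 -c "
from plant import *
s=get_state();print(s['tool_pos'],abs(s['qd']).max());print(finish_job())"
```

```text
clock: 13.02
tool_pos: [0.4271, 0.265, 0.0896]
eef_rot: [0.673, 0.74, 0.0, 0.0]
contact_force: [-0.5, -0.5, -2.0]
opening: 0.085
finger_force: 40.0
[0.42710446 0.26497975 0.08955745] 0.0013767026734204158
the job is handed in; nothing more can be done
None
```

I handed the job in at 13 s; no verdict came back. The gripper still holds the lid level and still over the open tub, about 15–16 mm above the rim and within about 3 mm of centre by my camera measurements, after the 15° tip on its own rim and a carry over the row with no contact seen.

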